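# Scan a walnut block with the bench-mounted moisture scanner

## Robot

A 6-joint arm with a two-finger parallel gripper is mounted at the origin on the work surface. World frame = base frame: x ahead of the robot, y to its left, z up, the work surface at z = 0. Lengths are in m, angles in degrees, forces in N, time in s.
With the tool pointing down it reaches from about 0.3 to 0.75 m from the base axis. Payload 8.5 kg.
Tool frame: the origin (TCP) lies on the centre line of the jaws, within the pads' length; the fingertips stand 19 mm ahead of it and the grasp point (between the pads) is the TCP (env.tcp_to_tips is the z of the fingertips in the tool frame, in m); z points along the fingers, y is the line along which they close (so a half turn about z gives the same grasp; the last joint's range is limited). The gripper opens to 85 mm and grips with 20 to 120 N. Pads are 22 mm wide; open, the fingers measure 114 mm over their backs; the gripper's body (76 mm by 85 mm) begins 54 mm behind the grasp point. The pads swing forward as they close: fully open they stand 13 mm farther back than shut.
Start: joints at [-80.231, 21.807, 74.336, -0, 83.858, -12.336], TCP at [0.207, -0.51, 0.25] pointing down, gripper open.
Joint ranges: [-178.18, 178.18], [-50.72, 133.34], [12.68, 142.11], [-81.47, 261.47], [9.98, 163.14], [-165.26, 165.26]. Speed limits (degrees/s): [136.94, 136.94, 180, 180, 180, 180].

## Interface

Orientations are given as a 3x3 rotation matrix whose columns are the frame's x, y, z axes.
In Python, from rig import env gives the robot as it stands.
- The arm moves only by the tool servo_tool, never from a script. Its argument "steps" is a list of rows, each an object of numbers: "tx", "ty", "tz": the shift along the world's x, y, z in cm; "yaw": the turn about the world's z in degrees; "claw": the finger opening in cm, from 0 to 8.54. In form: [{"tx": .., "ty": .., "tz": .., "yaw": .., "claw": ..}, ...]. A call has 1 to 20 rows; each row shifts and turns the commanded pose from where the row before left it; what a row does not reach is not made up. A row lasts 1/10 s, in which the tool goes at most 50 mm and 8.59 degrees, less where a joint would pass 70% of its speed; a pose out of reach is approached as far as the arm can. A call with a gripper value outside its range is refused whole. The fingers move at their own pace and stop on an object; "newtons" is the grip in N (left out, the last holds). Time passes only in rows, so rows that do not move let the fingers close. It gives the time, the measured TCP pose, the force, the opening and the grip force at its end, in the units of the state.
- env.observe(): the state, without advancing time (a new reading comes with each control period).
- env.get_image(name): name is "scene" or "top" or "wrist"; returns (picture, depth): 384x512x3 uint8, red, green, blue; 384x512 float32, m along the optical axis (not along the pixel's ray), 0 where there is no reading.
- env.camera_model(name): a dict with "fovy" (degrees; the focal length in pixels is half the picture's height over the tangent of half this angle, whatever the lens; pixels are square), "cx", "cy" (the principal point, pixels), "dist_coeffs" ([k1, k2, p1, p2, k3] as OpenCV has them; the pictures are not rectified), "T" (4x4, takes a point from camera to world coordinates). Camera axes: x right, y down, z forward; pixel columns grow to the right and rows downward; lengths in m; the calibration is good to about 2 mm. A picture is of the moment at which its call begins: read the wrist's pose just before it. camera_model takes no time and is no camera call; for the wrist camera it gives the pose at the moment of the call.
- env.close_job(): hands the job in; it is judged then, once.
The state is a dict: "time_s": time; "q": joint angles; "qvel": joint speeds; "joint_efforts": joint torques, N m; "position": TCP position; "tool_rot": TCP orientation; "ft_force": force on the tool from outside, world axes, zero at the start; "wrist_torque": the same for the moment, N m; "grip_width": finger opening in m; "gripper_force": force on a finger pad.
Only numpy, scipy, OpenCV 4.12 (cv2) and the standard library are available. Lean on these libraries where they do the work, as an engineer would, in place of code of your own. Each camera call takes 0.05 s, during which the arm holds its last target. There are 200 camera calls.

## Task

Take a moisture reading of the dark walnut block: move it onto the green-bordered mark in front of the scanner's lens, centred, standing as it is now and with its long side square to the lens, and let go of it. Then squeeze the scanner's red trigger fully in, hold it in for at least a second and release it so that it springs back out. The walnut block must stay on the mark, and the pale block and the other things on the bench stay where they are.

Things in the scene. Friction and masses are not known exactly. Their poses are not given: they have to be found in the camera images.
- scanner: Yellow and black pistol-grip scanner, fixed on its side in a stand. Origin on the bench; z up, y where it aims, x from grip to barrel. In mm, barrel x -25..25, y -50..120, z 38..82; black grip a bar x -135..-25, y -14..14, z 45..75, on a post at its end (x -147..-117). The grip from x -110 to -40 is free on both sides and below, reached from above.
- trigger (a joint): Angle of the red trigger: 0 at rest (out), 0.35 at its stop (fully in). Vertical hinge at scanner x -30, y +34 mm; the lever points to -x and swings towards the grip (scanner -y). 62 mm long, 10 thick, z 48 to 72 mm. 40 mm from the hinge it moves 14 mm and takes about 3 N at the start, 8 N at the stop; it springs back by itself.
- trigger_face (a point): Middle of the trigger's outer face, 40 mm from the hinge, 60 mm above the bench: where to push it. It moves with the trigger. At rest it is 58 mm from grip_back across the grip (scanner y), fully squeezed about 44 mm.
- grip_back (a point): Point on the back face of the grip (scanner x -70, y -14 mm, 60 mm above the bench), opposite trigger_face, to squeeze against.
- mark (a point): Centre of the mark painted flat on the bench, 90 mm in front of the lens: a pale rectangle with a green border, 150 mm along scanner x by 80 mm along scanner y outside, border 8 mm. Axes as the scanner's.
- walnut_centre (a point): Centre (40 mm up) of the loose dark walnut block, 120 x 50 x 80 mm high, about 0.3 kg; x axis along its 120 mm length, y across its 50 mm width, z up. It may stand on the mark either way round, with its length along scanner x.
- spruce_centre (a point): Pale spruce block, same size as the walnut one (120 x 50 x 80 mm high); point at its centre, x axis along its length. Bystander.
- clamp_orange: Spring clamp with orange handles lying flat, about 185 x 90 mm, 31 mm high; origin under its middle. Bystander.
- clamp_blue: Spring clamp with blue handles lying flat, about 185 x 90 mm, 31 mm high; origin under its middle. Bystander.
- glue: White bottle with an orange cap, 60 mm across, 150 mm high; origin under its centre. Bystander.
- tape: Blue roll of tape lying flat, 100 mm across, 25 mm high; origin under its centre. Bystander.
- brush: Flat brush with a wooden handle, about 200 mm long, lying flat; origin under its middle. Bystander.
- tin: Steel tin, 70 mm across, 90 mm high; origin under its centre. Bystander.
- walnut: The same walnut block as walnut_centre; origin at the centre of its underside.
Not all that is in view belongs to the job. Of the things that look like the walnut, take the one that is nearest to the robot's base at the start.

How it is judged (in metres and radians):
On the way, in this order (a step that is already met when the one before it is completed fails the run):
1. the walnut block stands on the mark, square, and is let go (horizontal distance between walnut_centre and mark below 0.022 m and angle between the x axis of walnut_centre and the x axis of scanner, either way round below 0.26 rad and height (world z) of walnut_centre below 0.046 m and angle between walnut_centre's own z axis and vertical below 0.1 rad and contact force between the fingers and walnut below 0.5 N), for 0.3 s.
2. the trigger is held fully in (over 0.28 rad) for 0.8 s with the block on the mark (horizontal distance between walnut_centre and mark below 0.022 m and angle between the x axis of walnut_centre and the x axis of scanner, either way round below 0.26 rad and height (world z) of walnut_centre below 0.046 m and angle between walnut_centre's own z axis and vertical below 0.1 rad and value of joint trigger above 0.28 rad), for 0.8 s.
3. the trigger is released and back out (value of joint trigger below 0.05 rad), for 0.2 s.
At the end, for the whole second after the job is handed in: The walnut block stands still and upright on the mark, its centre within 22 mm of the mark's centre and its length within 15 degrees of the scanner's x axis, and the trigger is back out (under 0.05 rad) (horizontal distance between walnut_centre and mark below 0.022 m and angle between the x axis of walnut_centre and the x axis of scanner, either way round below 0.26 rad and height (world z) of walnut_centre below 0.046 m and angle between walnut_centre's own z axis and vertical below 0.1 rad and value of joint trigger below 0.05 rad and linear speed of walnut below 0.01 m/s); the robot touches nothing.
It fails at once if a bystander is moved by more than 30 mm (distance of any of spruce_centre, clamp_orange, clamp_blue, glue, tape, brush, tin from where it was at the start of the episode above 0.03 m).
It also fails if it takes over 48 s, if anything falls off the work surface, if the arm or the gripper's body presses on something with over 40 N, if the wrist force passes 120 N, or if a joint passes its speed limit or range.

## Working session

There is one attempt and no reset: what is moved stays moved. The work goes in short steps, Python scripts to look and compute and a tool call to move; the robot and the scene stay as the last step left them, time stands still between calls to the robot, and variables do not carry over. Pictures are saved under pics/ and viewed, at most 10 in all, crops included, and the job is handed in when it is done.

Besides the shell and the picture viewer there is one more tool, called after ">>>" by a JSON object that holds its "fn" and its "kwargs". servo_tool: Moves the arm, as the interface text tells. Its arguments: {"type":"object","properties":{"steps":{"type":"array"},"newtons":{"type":"number"}},"required":["steps"]}

```bash
mkdir -p pics; ls; cat > h.py <<'E'
import numpy as np, cv2
from rig import env
def K(m,h=384):
    f=h/2/np.tan(np.radians(m["fovy"])/2)
    return np.array([[f,0,m["cx"]],[0,f,m["cy"]],[0,0,1.]])
def rays(m,uv):
    uv=np.asarray(uv,float).reshape(-1,1,2)
    n=cv2.undistortPoints(uv,K(m),np.array(m["dist_coeffs"],float)).reshape(-1,2)
    T=np.array(m["T"]); d=np.c_[n,np.ones(len(n))]@T[:3,:3].T
    return T[:3,3],d
def plane(m,uv,z):
    o,d=rays(m,uv); return o+d*((z-o[2])/d[:,2])[:,None]
def cloud(m,depth):
    v,u=np.mgrid[0:384,0:512]; o,d=rays(m,np.c_[u.ravel(),v.ravel()])
    P=o+d*depth.reshape(-1,1); P[depth.ravel()==0]=np.nan
    return P.reshape(384,512,3)
E
python3 - <<'E'
from h import *
for n in("scene","top"):
    m=env.camera_model(n); a,d=env.get_image(n)
    np.savez("pics/%s0.npz"%n,a=a,d=d); cv2.imwrite("pics/%s0.png"%n,a[:,:,::-1])
    print(n,m["fovy"],m["dist_coeffs"],np.round(m["T"],3).tolist())
print(env.observe())
E
```

```text
pics
scene 52.335193689632426 [0.04499399 0.         0.         0.         0.        ] [[-0.373, 0.678, -0.633, 1.301], [0.928, 0.273, -0.254, 0.272], [0.001, -0.682, -0.731, 0.987], [0.0, 0.0, 0.0, 1.0]]
top 52.753203700765646 [0.0276511 0.        0.        0.        0.       ] [[-0.006, -0.987, 0.16, 0.276], [-1.0, 0.007, 0.004, -0.044], [-0.005, -0.16, -0.987, 1.457], [0.0, 0.0, 0.0, 1.0]]
{'time_s': 0.1, 'q': array([-8.02309648e+01,  2.18398787e+01,  7.43777458e+01,  2.50228900e-03,
        8.38586216e+01, -1.23380052e+01]), 'qvel': array([ 0.00700383, -0.07785623, -0.22823285,  0.00598491, -0.07766175,
       -0.17981626]), 'joint_efforts': array([ 3.63287007e-03, -4.49220908e+01, -2.31656599e+01, -2.06561035e-04,
        3.69500311e-03,  1.01003980e-05]), 'position': array([ 0.20693521, -0.5093459 ,  0.24976343]), 'tool_rot': array([[ 9.26484194e-01,  3.76333636e-01, -1.83004162e-04],
       [ 3.76333539e-01, -9.26483313e-01,  1.31881868e-03],
       [ 3.26765525e-04, -1.29073526e-03, -9.99999114e-01]]), 'ft_force': array([-0.11884075, -0.32974812,  0.72362835]), 'wrist_torque': array([ 0.00300337, -0.02336734,  0.04643962]), 'gripper_force': 0.0, 'grip_width': 0.08560615778158763}
```

View pics/top0.png

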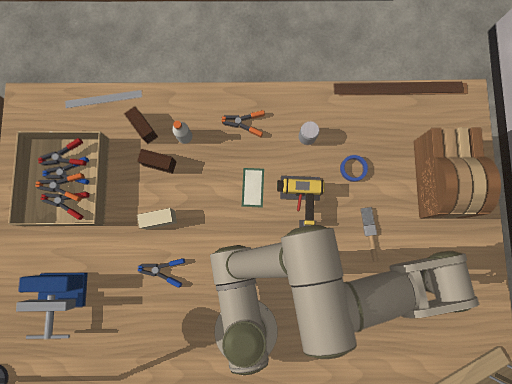

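View pics/scene0.png

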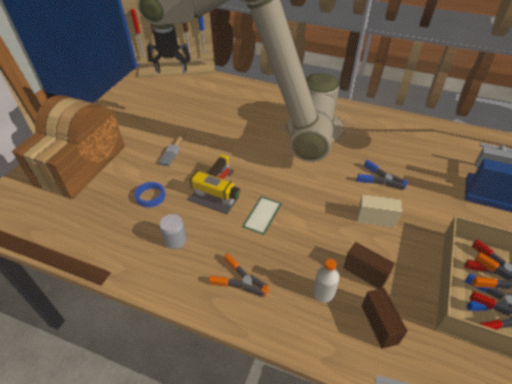

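The top view shows two walnut blocks, at (157,161) and (141,125). The first is nearer the base, which is at about (245,335). The mark is at (253,187), and the scanner is at (302,187) with its grip towards the robot and its lens facing left (+y). The scene view shows the same layout. Next I'll measure.

```bash
python3 - <<'E'
from h import *
def rect(P):
    c,s,a=cv2.minAreaRect((P[:,:2]*1000).astype(np.float32)); 
    if s[0]<s[1]: s=(s[1],s[0]); a+=90
    return np.round(c,1),np.round(s,1),round((a+90)%180-90,1)
for n in("top","scene"):
    z=np.load(f"pics/{n}0.npz"); a=z["a"];m=env.camera_model(n); C=cloud(m,z["d"])
    hsv=cv2.cvtColor(a,cv2.COLOR_RGB2HSV); Z=C[:,:,2]
    near=np.hypot(C[:,:,0],C[:,:,1])<0.95
    top=((Z>.072)&(Z<.088)&near).astype(np.uint8)
    k,l,st,ce=cv2.connectedComponentsWithStats(top)
    for i in range(1,k):
        if st[i,4]>40:
            P=C[l==i]; print(n,"z80",ce[i].round(),st[i,4],*rect(P),P[:,2].mean().round(4),a[l==i].mean(0).round())
    def col(name,mask,zz=None):
        k,l,st,ce=cv2.connectedComponentsWithStats(mask.astype(np.uint8))
        for i in range(1,k):
            if st[i,4]>25:
                P=C[l==i]
                print(n,name,ce[i].round(),st[i,4],*rect(P),"z",np.nanmedian(P[:,2]).round(3), np.nanmax(P[:,2]).round(3))
    H,S,V=hsv[...,0],hsv[...,1],hsv[...,2]
    col("green",(H>55)&(H<90)&(S>70)&near)
    col("yellow",(H>20)&(H<32)&(S>170)&(V>100)&near)
    col("red",((H<4)|(H>174))&(S>170)&(V>80)&near&(C[:,:,1]<0.1))
E
```

```text
top z80 [138. 122.] 421 [755.8 391.9] [124.1  49.6] 36.2 0.0785 [77. 53. 39.]
top z80 [308. 132.] 79 [ 716.6 -238.1] [67.2 61.1] 20.8 0.0821 [145. 140. 139.]
top z80 [ 95. 172.] 254 [556.9 537. ] [348.4  89.2] 13.3 0.0813 [111.  95.  73.]
top z80 [423. 150.] 58 [ 637.5 -649.5] [110.2   6.8] -0.4 0.0809 [116.  84.  59.]
top z80 [155. 159.] 434 [615.4 327.8] [122.1  50.2] 74.3 0.0787 [77. 52. 39.]
top z80 [426. 194.] 100 [ 485.2 -649.4] [179.5  33.2] 9.8 0.08 [123.  89.  62.]
top z80 [303. 191.] 779 [ 455.8 -201.1] [170.  162.2] 86.7 0.0793 [140. 121.  71.]
top z80 [ 12. 210.] 104 [429.9 824. ] [97.5 13.3] -1.4 0.0804 [99. 85. 65.]
top z80 [155. 218.] 469 [399.7 319.4] [120.2  50.3] -79.4 0.0786 [203. 189. 158.]
top z80 [ 67. 224.] 53 [381.1 624.3] [124.4   3.7] 89.5 0.0813 [119. 103.  79.]
top z80 [502. 373.] 55 [-117.7 -847.7] [58.4  5.4] -60.4 0.0796 [102.  87.  67.]
top green [243. 182.] 42 [540.1   4.2] [113.7  11.3] -7.9 z -0.0 0.009
top red [299. 203.] 28 [ 451.6 -197.7] [55.5  7.3] -9.5 z 0.07 0.074
scene z80 [201.  54.] 77 [-229.8 -635. ] [104.5  36.3] -60.6 0.0802 [140. 117. 
[... 434 characters left out ...]
203.] 530 [403.1 322.9] [120.2  58.7] -80.6 0.0789 [183. 166. 130.]
scene z80 [171. 227.] 205 [ 729.2 -234.5] [62.7 58.5] -72.4 0.0826 [151. 146. 144.]
scene z80 [467. 266.] 636 [551.2 607.1] [345.1 156.5] -0.5 0.0809 [111.  93.  65.]
scene z80 [371. 259.] 713 [619.5 331.7] [119.9  52.8] 74.4 0.0782 [81. 55. 37.]
scene z80 [325. 285.] 72 [742.3 240. ] [58.7 26.4] -81.7 0.0801 [132. 126. 115.]
scene z80 [386. 312.] 983 [759.3 395.9] [121.3  53.4] 35.6 0.0786 [79. 52. 35.]
scene yellow [224. 157.] 42 [ 387.  -226.7] [34.5 15.7] 83.2 z 0.074 0.081
scene yellow [212. 185.] 539 [ 517.2 -204.6] [140.7  49.2] 87.3 z 0.078 0.087
scene red [135.  21.] 67 [ -82.8 -853.9] [23.  13.6] 60.8 z 0.255 0.298
```

```bash
python3 - <<'E'
from h import *
for n in("top","scene"):
    z=np.load(f"pics/{n}0.npz"); a=z["a"];m=env.camera_model(n); C=cloud(m,z["d"])
    hsv=cv2.cvtColor(a,cv2.COLOR_RGB2HSV); H,S,V=[hsv[...,i] for i in range(3)]
    X,Y,Z=[C[...,i] for i in range(3)]
    box=(X>.36)&(X<.66)&(Y>-.08)&(Y<.1)&(Z<.02)
    for nm,mk in(("green",box&(H>45)&(H<95)&(S>40)),("white",box&(S<50)&(V>150)),("both",box&(((S<50)&(V>150))|((H>35)&(H<95))))):
        v,u=np.nonzero(mk)
        if len(u)<20: print(nm,len(u)); continue
        P=plane(m,np.c_[u,v],0.); r=cv2.minAreaRect((P[:,:2]*1000).astype(np.float32)); print(n,nm,len(u),r,P.mean(0)[:2].round(4))
    # barrel top edge yellow/black
    mk=(Z>.072)&(Z<.09)&(X>.47)&(X<.58)&(Y>-.31)&(Y<-.05)
    P=C[mk]; r=cv2.minAreaRect((P[:,:2]*1000).astype(np.float32)); print(n,"barrel",r)
    mk=(Z>.06)&(Z<.08)&(X>.36)&(X<.47)&(Y>-.3)&(Y<-.12)&(V<70)
    P=C[mk];print("grip",len(P),P.mean(0), np.polyfit(P[:,0],P[:,1],1))
    mk=((H<6)|(H>172))&(S>130)&(X>.38)&(X<.5)&(Y>-.3)&(Y<-.12)&(Z>.04)
    P=C[mk];print("trig",len(P),P.mean(0),np.polyfit(P[:,0],P[:,1],1),np.ptp(P,0), P.min(0),P.max(0))
a=np.load("pics/top0.npz")["a"]
cv2.imwrite("pics/c.png",cv2.resize(a[150:250,220:350,::-1],None,fx=6,fy=6,interpolation=cv2.INTER_CUBIC))
E
```

```text
top green 195 ((521.4008178710938, -29.820606231689453), (79.06795501708984, 147.91229248046875), 87.10034942626953) [ 0.5201 -0.0293]
top white 583 ((521.6752319335938, -29.983028411865234), (64.80766296386719, 131.68653869628906), 89.48112487792969) [ 0.5209 -0.0297]
top both 798 ((521.7713623046875, -29.97551727294922), (80.08953094482422, 147.2225799560547), 89.43464660644531) [ 0.5207 -0.0298]
top barrel ((504.700439453125, -203.91592407226562), (170.0363311767578, 64.3020248413086), 86.67276763916016)
grip 171 [ 0.42950338 -0.23466365  0.07350499] [-0.02478638 -0.22401782]
trig 43 [ 0.45201451 -0.19770021  0.06970517] [-0.16783259 -0.12183745] [0.05798798 0.01584789 0.01610456] [ 0.42416977 -0.20588233  0.05802022] [ 0.48215775 -0.19003445  0.07412477]
green 13
scene white 600 ((522.5430908203125, -26.820133209228516), (64.06853485107422, 134.11988830566406), 87.28141021728516) [ 0.5246 -0.0267]
scene both 738 ((523.4066162109375, -26.694103240966797), (75.64218139648438, 143.67324829101562), 86.68479919433594) [ 0.5269 -0.0266]
scene barrel ((506.7306823730469, -200.31329345703125), (170.6284637451172, 68.20103454589844), 86.408203125)
grip 108 [ 0.43729941 -0.22562936  0.0725826 ] [-0.05537138 -0.20141549]
trig 42 [ 0.45153867 -0.19086994  0.0663524 ] [-0.16548747 -0.11614595] [0.05172872 0.01170952 0.02295931] [ 0.42774497 -0.19658963  0.05231266] [ 0.47947368 -0.18488011  0.07527197]
```

View pics/c.png

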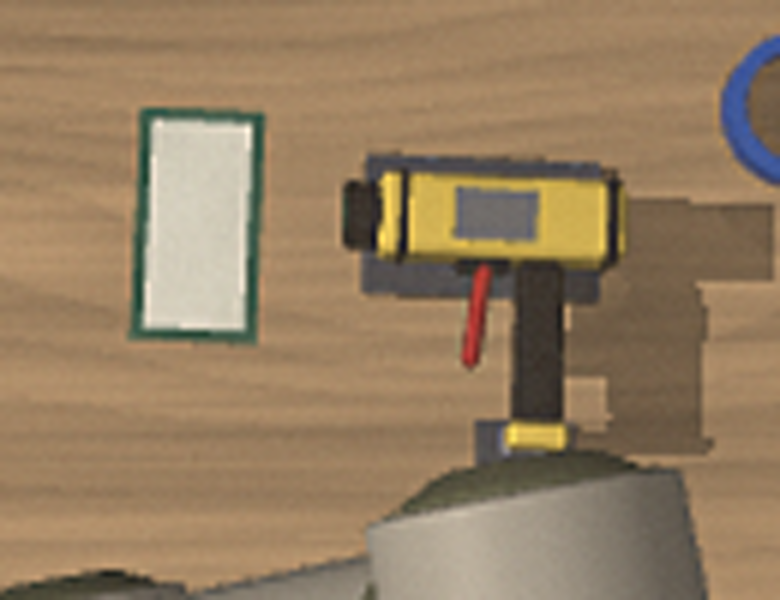

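The mark is at about (0.522, -0.0285) and the scanner's x axis is at about -3°. The trigger is red, next to the black grip. The walnut is at about (0.617, 0.330) with its axis at 74.4°. I'll go above the walnut and check with the wrist camera.

>>> {"fn": "servo_tool", "kwargs": {"steps": [{"tx": 2.05, "ty": 4.2, "yaw": 2.6, "claw": 8.5}, {"tx": 2.05, "ty": 4.2, "yaw": 2.6}, {"tx": 2.05, "ty": 4.2, "yaw": 2.6}, {"tx": 2.05, "ty": 4.2, "yaw": 2.6}, {"tx": 2.05, "ty": 4.2, "yaw": 2.6}, {"tx": 2.05, "ty": 4.2, "yaw": 2.6}, {"tx": 2.05, "ty": 4.2, "yaw": 2.6}, {"tx": 2.05, "ty": 4.2, "yaw": 2.6}, {"tx": 2.05, "ty": 4.2, "yaw": 2.6}, {"tx": 2.05, "ty": 4.2, "yaw": 2.6}, {"tx": 2.05, "ty": 4.2, "yaw": 2.6}, {"tx": 2.05, "ty": 4.2, "yaw": 2.6}, {"tx": 2.05, "ty": 4.2, "yaw": 2.6}, {"tx": 2.05, "ty": 4.2, "yaw": 2.6}, {"tx": 2.05, "ty": 4.2, "yaw": 2.6}, {"tx": 2.05, "ty": 4.2, "yaw": 2.6}, {"tx": 2.05, "ty": 4.2, "yaw": 2.6}, {"tx": 2.05, "ty": 4.2, "yaw": 2.6}, {"tx": 2.05, "ty": 4.2, "yaw": 2.6}, {"tx": 2.05, "ty": 4.2, "yaw": 2.9}]}}

```text
invalid input at $.steps[0]: expected keys tx, ty, tz, yaw, claw
```

>>> {"fn": "servo_tool", "kwargs": {"steps": [{}, {}, {}]}}

```text
invalid input at $.steps[0]: expected keys tx, ty, tz, yaw, claw
```

```bash
cat >> h.py <<'E'
def rect(P):
    c,s,a=cv2.minAreaRect((P[:,:2]*1000).astype(np.float32))
    if s[0]<s[1]: s=(s[1],s[0]); a+=90
    return np.round(c,1),np.round(s,1),round((a+90)%180-90,1)
def tops(n,name,lo=.07,hi=.09):
    m=env.camera_model(n); a,d=env.get_image(n); cv2.imwrite(f"pics/{name}.png",a[:,:,::-1]); np.savez(f"pics/{name}.npz",a=a,d=d,T=m["T"])
    C=cloud(m,d); Z=C[...,2]; k,l,st,ce=cv2.connectedComponentsWithStats(((Z>lo)&(Z<hi)).astype(np.uint8))
    for i in range(1,k):
        if st[i,4]>300: print(n,ce[i].round(),st[i],*rect(C[l==i]),C[l==i][:,2].mean().round(4),a[l==i].mean(0).round())
    return a,C
def tool():
    o=env.observe(); R=o["tool_rot"]; print("t",o["time_s"],"p",np.round(o["position"],4),"y-angle",round(np.degrees(np.arctan2(R[1,1],R[0,1])),2),"w",round(o["grip_width"],4),"F",np.round(o["ft_force"],1),"q",np.round(o["q"],0))
E
python3 - <<'E'
from h import *
tool(); tops("wrist","w1"); tops("top","t1"); tops("scene","s1")
E
```

```text
t 0.1 p [ 0.2069 -0.5093  0.2498] y-angle -67.89 w 0.0856 F [-0.1 -0.3  0.7] q [-80.  22.  74.   0.  84. -12.]
wrist [491.  31.] [473   0  39  58 881] [ 410.4 -654.7] [51.7 26.4] 40.8 0.0803 [77. 53. 33.]
top [139. 122.] [125 107  29  32 428] [755.  391.3] [124.6  49.6] 36.2 0.0783 [77. 52. 39.]
top [ 51. 177.] [  8 131  94  94 990] [550.2 678.8] [341.  306.8] -0.4 0.0815 [111.  96.  73.]
top [155. 159.] [137 149  35  21 443] [615.2 327.6] [121.3  49.8] 74.6 0.0787 [77. 52. 39.]
top [303. 193.] [277 178  48  47 858] [ 456.1 -200.6] [169.8 161.9] 86.5 0.0786 [133. 116.  69.]
top [155. 218.] [137 208  36  20 481] [399.6 319.3] [120.   50.3] -79.1 0.0785 [201. 187. 156.]
scene [ 77. 162.] [ 22 128  98  57 490] [ 587.  -667.5] [340.8 147.2] -29.2 0.0802 [126.  87.  52.]
scene [215. 178.] [189 154  51  42 796] [ 458.1 -197.5] [172.2 165.6] 86.9 0.0789 [136. 113.  40.]
scene [381. 203.] [361 194  41  20 554] [403.2 322.4] [118.7  59.2] -79.1 0.0786 [182. 165. 129.]
scene [170. 226.] [160 214  23  22 342] [ 723.9 -237.4] [67.7 63.9] 28.7 0.0845 [155. 149. 147.]
scene [470. 277.] [ 444  216   68  126 1033] [551.3 608.1] [345.7 157.1] -0.4 0.0816 [117.  98.  68.]
scene [371. 259.] [347 242  49  35 729] [619.5 331.8] [119.7  52.4] 73.9 0.0779 [81. 55. 37.]
scene [386. 312.] [ 366  288   41   49 1009] [759.  395.5] [121.2  52.6] 35.8 0.0784 [79. 52. 34.]
```

View pics/w1.png

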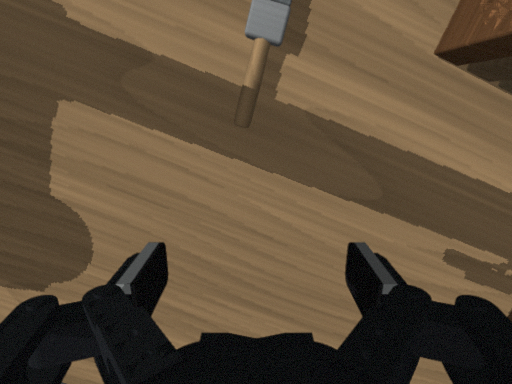

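The call was refused because every key is needed, so the arm hasn't moved. The wrist view shows only the brush at (262,40) and the open pads at (145,270) and (370,265). Sending it again with full rows.

>>> {"fn": "servo_tool", "kwargs": {"steps": [{"tx": 2.05, "ty": 4.2, "tz": 0, "yaw": 2.6, "claw": 8.5}, {"tx": 2.05, "ty": 4.2, "tz": 0, "yaw": 2.6, "claw": 8.5}, {"tx": 2.05, "ty": 4.2, "tz": 0, "yaw": 2.6, "claw": 8.5}, {"tx": 2.05, "ty": 4.2, "tz": 0, "yaw": 2.6, "claw": 8.5}, {"tx": 2.05, "ty": 4.2, "tz": 0, "yaw": 2.6, "claw": 8.5}, {"tx": 2.05, "ty": 4.2, "tz": 0, "yaw": 2.6, "claw": 8.5}, {"tx": 2.05, "ty": 4.2, "tz": 0, "yaw": 2.6, "claw": 8.5}, {"tx": 2.05, "ty": 4.2, "tz": 0, "yaw": 2.6, "claw": 8.5}, {"tx": 2.05, "ty": 4.2, "tz": 0, "yaw": 2.6, "claw": 8.5}, {"tx": 2.05, "ty": 4.2, "tz": 0, "yaw": 2.6, "claw": 8.5}, {"tx": 2.05, "ty": 4.2, "tz": 0, "yaw": 2.6, "claw": 8.5}, {"tx": 2.05, "ty": 4.2, "tz": 0, "yaw": 2.6, "claw": 8.5}, {"tx": 2.05, "ty": 4.2, "tz": 0, "yaw": 2.6, "claw": 8.5}, {"tx": 2.05, "ty": 4.2, "tz": 0, "yaw": 2.6, "claw": 8.5}, {"tx": 2.05, "ty": 4.2, "tz": 0, "yaw": 2.6, "claw": 8.5}, {"tx": 2.05, "ty": 4.2, "tz": 0, "yaw": 2.6, "claw": 8.5}, {"tx": 2.05, "ty": 4.2, "tz": 0, "yaw": 2.6, "claw": 8.5}, {"tx": 2.05, "ty": 4.2, "tz": 0, "yaw": 2.6, "claw": 8.5}, {"tx": 2.05, "ty": 4.2, "tz": 0, "yaw": 2.6, "claw": 8.5}, {"tx": 2.05, "ty": 4.2, "tz": 0, "yaw": 2.9, "claw": 8.5}]}}

```text
time_s: 2.25
position: [0.6174, 0.3323, 0.2502]
tool_rot: [[0.267, 0.964, -0.0], [0.964, -0.267, -0.0], [-0.0, -0.0, -1.0]]
ft_force: [0.7, -1.2, 0.6]
grip_width: 0.0848
gripper_force: 0.0
```

>>> {"fn": "servo_tool", "kwargs": {"steps": [{"tx": 0, "ty": 0, "tz": 0, "yaw": 0, "claw": 8.5}, {"tx": 0, "ty": 0, "tz": 0, "yaw": 0, "claw": 8.5}, {"tx": 0, "ty": 0, "tz": 0, "yaw": 0, "claw": 8.5}]}}

```text
time_s: 2.55
position: [0.6167, 0.3296, 0.2505]
tool_rot: [[0.27, 0.963, -0.0], [0.963, -0.27, -0.0], [-0.0, -0.0, -1.0]]
ft_force: [-0.5, -0.1, 1.1]
grip_width: 0.085
gripper_force: 0.0
```

```bash
python3 - <<'E'
from h import *
tool(); tops("wrist","w2")
E
```

```text
t 2.55 p [0.6167 0.3296 0.2505] y-angle -15.65 w 0.085 F [-0.5 -0.1  1.1] q [18. 38. 46. -0. 96. 34.]
wrist [31. 11.] [  0   0  79  29 766] [463.5 531. ] [80.6  4.4] 0.4 0.0798 [64. 56. 41.]
wrist [385.  67.] [ 320    0  131  137 7660] [756. 396.] [120.6  51.2] 36.2 0.0807 [62. 40. 27.]
wrist [256. 171.] [ 230  114   53  118 5897] [615.6 330.8] [120.   50.1] 74.7 0.0811 [64. 41. 28.]
wrist [ 66. 232.] [  13  176  105  112 5280] [399.9 322.7] [120.5  52.3] -79.3 0.0805 [169. 160. 131.]
wrist [364. 216.] [347 203  53  39 486] [715.4 254.6] [57.8 22.6] 22.3 0.0803 [137. 136. 127.]
```

View pics/w2.png

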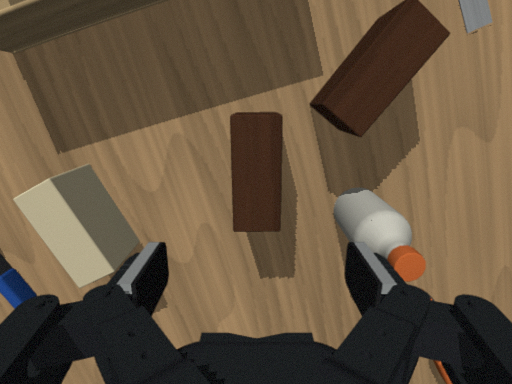

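The wrist view shows the walnut at (256,171), centred between the jaws. The spruce (75,225), the glue (375,230) and the other walnut (385,67) are clear of the descent. Descend and grip.

>>> {"fn": "servo_tool", "kwargs": {"steps": [{"tx": -0.1, "ty": 0.1, "tz": -3, "yaw": 0, "claw": 8.5}, {"tx": 0, "ty": 0, "tz": -4, "yaw": 0, "claw": 8.5}, {"tx": 0, "ty": 0, "tz": -4, "yaw": 0, "claw": 8.5}, {"tx": 0, "ty": 0, "tz": -4, "yaw": 0, "claw": 8.5}, {"tx": 0, "ty": 0, "tz": -3, "yaw": 0, "claw": 8.5}, {"tx": 0, "ty": 0, "tz": -1.5, "yaw": 0, "claw": 8.5}, {"tx": 0, "ty": 0, "tz": 0, "yaw": 0, "claw": 8.5}, {"tx": 0, "ty": 0, "tz": 0, "yaw": 0, "claw": 4.0}, {"tx": 0, "ty": 0, "tz": 0, "yaw": 0, "claw": 4.0}, {"tx": 0, "ty": 0, "tz": 0, "yaw": 0, "claw": 4.0}, {"tx": 0, "ty": 0, "tz": 0, "yaw": 0, "claw": 4.0}, {"tx": 0, "ty": 0, "tz": 0, "yaw": 0, "claw": 4.0}, {"tx": 0, "ty": 0, "tz": 0, "yaw": 0, "claw": 4.0}], "newtons": 40}}

```text
time_s: 3.9
position: [0.6168, 0.3316, 0.0575]
tool_rot: [[0.269, 0.963, 0.003], [0.963, -0.269, 0.001], [0.002, 0.003, -1.0]]
ft_force: [0.1, -1.2, 7.5]
grip_width: 0.0494
gripper_force: 41.9
```

>>> {"fn": "servo_tool", "kwargs": {"steps": [{"tx": 0, "ty": 0, "tz": 2, "yaw": 0, "claw": 4.0}, {"tx": 0, "ty": 0, "tz": 4, "yaw": 0, "claw": 4.0}, {"tx": 0, "ty": 0, "tz": 4, "yaw": 0, "claw": 4.0}, {"tx": -0.6, "ty": -2.4, "tz": 0, "yaw": -5, "claw": 4.0}, {"tx": -0.6, "ty": -2.4, "tz": 0, "yaw": -5.2, "claw": 4.0}, {"tx": -0.6, "ty": -2.4, "tz": 0, "yaw": -5.2, "claw": 4.0}, {"tx": -0.6, "ty": -2.4, "tz": 0, "yaw": -5.2, "claw": 4.0}, {"tx": -0.6, "ty": -2.4, "tz": 0, "yaw": -5.2, "claw": 4.0}, {"tx": -0.6, "ty": -2.4, "tz": 0, "yaw": -5.2, "claw": 4.0}, {"tx": -0.6, "ty": -2.4, "tz": 0, "yaw": -5.2, "claw": 4.0}, {"tx": -0.6, "ty": -2.4, "tz": 0, "yaw": -5.2, "claw": 4.0}, {"tx": -0.6, "ty": -2.4, "tz": 0, "yaw": -5.2, "claw": 4.0}, {"tx": -0.6, "ty": -2.4, "tz": 0, "yaw": -5.2, "claw": 4.0}, {"tx": -0.7, "ty": -2.4, "tz": 0, "yaw": -5.2, "claw": 4.0}, {"tx": -0.7, "ty": -2.4, "tz": 0, "yaw": -5.2, "claw": 4.0}, {"tx": -0.7, "ty": -2.4, "tz": 0, "yaw": -5.2, "claw": 4.0}, {"tx": -0.7, "ty": -2.4, "tz": 0, "yaw": -5.2, "claw": 4.0}, {"tx": -0.7, "ty": -2.4, "tz": 0, "yaw": -5.2, "claw": 4.0}, {"tx": 0, "ty": 0, "tz": 0, "yaw": 0, "claw": 4.0}, {"tx": 0, "ty": 0, "tz": 0, "yaw": 0, "claw": 4.0}]}}

```text
time_s: 5.9
position: [0.5208, -0.0286, 0.1555]
tool_rot: [[0.998, -0.059, -0.0], [-0.059, -0.998, 0.0], [-0.0, -0.0, -1.0]]
ft_force: [0.9, 0.8, -3.2]
grip_width: 0.0501
gripper_force: 43.0
```

```bash
python3 - <<'E'
from h import *
tool()
a,C=tops("wrist","w3",lo=.16,hi=.20); m=env.camera_model("wrist")
hsv=cv2.cvtColor(a,cv2.COLOR_RGB2HSV); H,S,V=[hsv[...,i] for i in range(3)]
Z=C[...,2]; mk=(H>50)&(H<90)&(S>60)&(Z<.02)
print(mk.sum(), rect(plane(m,np.argwhere(mk)[:,::-1],0.)))
E
```

```text
t 5.9 p [ 0.5208 -0.0286  0.1555] y-angle -93.39 w 0.0501 F [ 0.9  0.8 -3.2] q [-16.  24.  88.   0.  68.  77.]
wrist [256. 252.] [   71   135   371   229 37175] [538.8 -29.4] [118.1  79.8] 86.8 0.1824 [58. 41. 31.]
998 (array([582.9, -29.9]), array([79.6, 24.9]), 88.0)
```

View pics/w3.png

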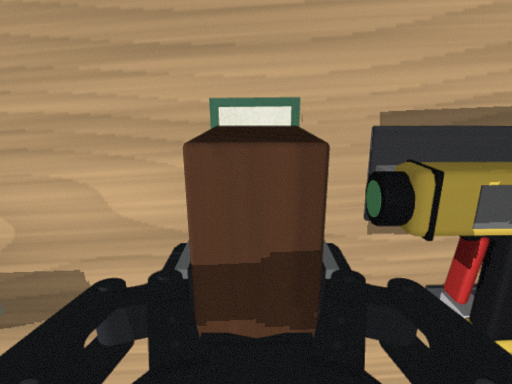

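The mark's far border at (255,112) lies directly behind the held block, and the mark works out at about (0.521, -0.029). The block is aligned with it. Lower and release.

>>> {"fn": "servo_tool", "kwargs": {"steps": [{"tx": 0, "ty": 0, "tz": -2.5, "yaw": 0, "claw": 4.0}, {"tx": 0, "ty": 0, "tz": -2.5, "yaw": 0, "claw": 4.0}, {"tx": 0, "ty": 0, "tz": -2.0, "yaw": 0, "claw": 4.0}, {"tx": 0, "ty": 0, "tz": -1.5, "yaw": 0, "claw": 4.0}, {"tx": 0, "ty": 0, "tz": -0.8, "yaw": 0, "claw": 4.0}, {"tx": 0, "ty": 0, "tz": -0.5, "yaw": 0, "claw": 4.0}, {"tx": 0, "ty": 0, "tz": 0, "yaw": 0, "claw": 4.0}, {"tx": 0, "ty": 0, "tz": 0, "yaw": 0, "claw": 4.0}, {"tx": 0, "ty": 0, "tz": 0, "yaw": 0, "claw": 4.0}]}}

```text
time_s: 6.85
position: [0.5212, -0.0285, 0.0577]
tool_rot: [[0.998, -0.059, 0.001], [-0.059, -0.998, -0.0], [0.001, 0.0, -1.0]]
ft_force: [0.4, -0.2, -4.5]
grip_width: 0.0497
gripper_force: 43.1
```

>>> {"fn": "servo_tool", "kwargs": {"steps": [{"tx": 0, "ty": 0, "tz": -0.1, "yaw": 0, "claw": 4.0}, {"tx": 0, "ty": 0, "tz": 0, "yaw": 0, "claw": 4.0}, {"tx": 0, "ty": 0, "tz": 0, "yaw": 0, "claw": 5.5}, {"tx": 0, "ty": 0, "tz": 0, "yaw": 0, "claw": 7}, {"tx": 0, "ty": 0, "tz": 0, "yaw": 0, "claw": 8.4}, {"tx": 0, "ty": 0, "tz": 0, "yaw": 0, "claw": 8.4}, {"tx": 0, "ty": 0, "tz": 0, "yaw": 0, "claw": 8.4}, {"tx": 0, "ty": 0, "tz": 0, "yaw": 0, "claw": 8.4}, {"tx": 0, "ty": 0, "tz": 0, "yaw": 0, "claw": 8.4}, {"tx": 0, "ty": 0, "tz": 0, "yaw": 0, "claw": 8.4}, {"tx": 0, "ty": 0, "tz": 3, "yaw": 0, "claw": 8.4}, {"tx": 0, "ty": 0, "tz": 4, "yaw": 0, "claw": 8.4}, {"tx": 0, "ty": 0, "tz": 4, "yaw": 0, "claw": 8.4}, {"tx": 0, "ty": 0, "tz": 4, "yaw": 0, "claw": 8.4}, {"tx": -4, "ty": -5, "tz": 2, "yaw": 0, "claw": 8.4}, {"tx": -4, "ty": -4, "tz": 0, "yaw": 0, "claw": 8.4}, {"tx": -4, "ty": -4, "tz": 0, "yaw": 0, "claw": 8.4}, {"tx": 0, "ty": 0, "tz": 0, "yaw": 0, "claw": 8.4}, {"tx": 0, "ty": 0, "tz": 0, "yaw": 0, "claw": 8.4}]}}

```text
time_s: 8.75
position: [0.4201, -0.1371, 0.2215]
tool_rot: [[0.998, -0.062, 0.001], [-0.062, -0.998, -0.0], [0.001, 0.0, -1.0]]
ft_force: [0.5, -0.4, 0.1]
grip_width: 0.0843
gripper_force: 0.0
```

```bash
python3 - <<'E'
from h import *
tool(); a,C=tops("wrist","w4"); a,C=tops("top","t4"); tops("scene","s4")
z=np.load("pics/w4.npz"); a=z["a"]; C=cloud(env.camera_model("wrist"),z["d"])
hsv=cv2.cvtColor(a,cv2.COLOR_RGB2HSV); H,S,V=[hsv[...,i] for i in range(3)]; Z=C[...,2]
mk=((H<6)|(H>172))&(S>130)&(Z>.064)&(Z<.08)
P=C[mk]; print("trig",mk.sum(),rect(P),P.mean(0).round(4)) if mk.sum()>10 else 0
mk=(H>50)&(H<90)&(S>60)&(Z<.02); m=env.camera_model("wrist")
print("mark",mk.sum(), rect(plane(m,np.argwhere(mk)[:,::-1],0.)))
E
```

```text
t 8.75 p [ 0.4201 -0.1371  0.2215] y-angle -93.54 w 0.0843 F [ 0.5 -0.4  0.1] q [-34.  13.  93.   0.  74.  60.]
wrist [120.  72.] [  80    0   78  148 9264] [518.4 -28.9] [117.8  50.9] -3.5 0.0806 [64. 41. 28.]
wrist [336.  94.] [  225    37   206   187 16873] [ 456.2 -198.2] [169.  162.5] 87.2 0.0804 [115.  99.  55.]
top [138. 122.] [125 107  29  32 427] [755.7 391.7] [123.1  49.5] 36.1 0.078 [78. 53. 39.]
top [ 50. 176.] [  8 131  94  94 993] [550.3 678.1] [341.5 304.5] -0.2 0.0816 [113.  97.  75.]
top [253. 184.] [245 168  16  34 452] [518.9 -30.8] [120.9  50. ] -3.2 0.0793 [87. 62. 47.]
top [155. 218.] [137 208  36  20 482] [399.9 319. ] [120.1  50.7] -78.4 0.0785 [203. 189. 158.]
scene [173.  55.] [135  51  78   9 308] [-169.  -746.8] [359.   28.9] -62.2 0.0797 [140. 117.  83.]
scene [ 76. 162.] [ 22 128  98  57 495] [ 587.  -666.6] [341.7 147.8] -29.2 0.0801 [116.  81.  49.]
scene [215. 178.] [189 154  51  41 810] [ 458.7 -197.2] [170.4 166.5] 86.4 0.0788 [140. 114.  41.]
scene [262. 199.] [248 183  29  32 492] [520.1 -26.8] [123.6  51.1] -3.2 0.0792 [89. 61. 40.]
scene [381. 203.] [361 194  41  20 553] [404.1 322.2] [119.   58.4] -77.6 0.0785 [186. 169. 132.]
scene [170. 226.] [160 214  23  22 335] [ 724.7 -237.8] [66.5 65.1] -85.5 0.0845 [159. 152. 150.]
scene [470. 278.] [ 444  216   68  126 1022] [550.6 606.2] [346.2 154.6] -0.5 0.0815 [120. 100.  69.]
scene [386. 312.] [ 366  288   41   49 1003] [759.1 395.6] [121.   52.8] 35.5 0.0785 [82. 54. 36.]
trig 808 (array([ 465.5, -135.8]), array([248.1,  99.2]), 59.3) [ 0.4613 -0.1821  0.0714]
mark 1297 (array([521.2, -26.7]), array([149.4,  78.2]), -3.5)
```

View pics/w4.png

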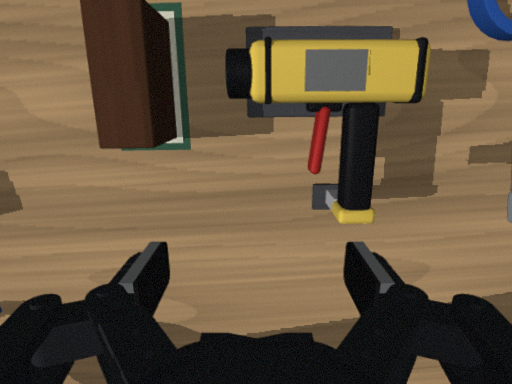

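The block stands on the mark at (125,75), within about 3 mm of centre and at -3.3°. The trigger is visible at (320,140) and the grip at (358,155). I'll measure both.

```bash
python3 - <<'E'
from h import *
z=np.load("pics/w4.npz"); a=z["a"]; m=env.camera_model("wrist"); C=cloud(m,z["d"]); Z=C[...,2]
u,v=np.meshgrid(np.arange(512),np.arange(384))
hsv=cv2.cvtColor(a,cv2.COLOR_RGB2HSV); H,S,V=[hsv[...,i] for i in range(3)]
t=((H<8)|(H>172))&(S>130)&(Z>.066)&(Z<.078)&(u>300)&(u<340)&(v>100)&(v<180)
g=(V<60)&(Z>.069)&(Z<.082)&(u>335)&(u<385)&(v>110)&(v<200)
for n,k in(("t",t),("g",g)): print(n,k.sum(),rect(C[k]),C[k].mean(0).round(4))
E
```

```text
t 714 (array([ 454.8, -194.1]), array([60.8, 11.9]), -9.1) [ 0.456  -0.1946  0.0716]
g 2729 (array([ 438.2, -231.6]), array([81.4, 28.8]), -2.6) [ 0.4404 -0.23    0.0751]
```

>>> {"fn": "servo_tool", "kwargs": {"steps": [{"tx": 0.8, "ty": -2.6, "tz": 0, "yaw": 0.2, "claw": 8.5}, {"tx": 0.8, "ty": -2.6, "tz": 0, "yaw": 0.2, "claw": 8.5}, {"tx": 0.7, "ty": -2.6, "tz": 0, "yaw": 0.1, "claw": 8.5}, {"tx": 0, "ty": 0, "tz": 0, "yaw": 0, "claw": 8.5}, {"tx": 0, "ty": 0, "tz": -3, "yaw": 0, "claw": 8.5}, {"tx": 0, "ty": 0, "tz": -3, "yaw": 0, "claw": 8.5}, {"tx": 0, "ty": 0, "tz": -2.5, "yaw": 0, "claw": 8.5}, {"tx": 0, "ty": 0, "tz": 0, "yaw": 0, "claw": 8.5}, {"tx": 0, "ty": 0, "tz": 0, "yaw": 0, "claw": 8.5}], "newtons": 30}}

```text
time_s: 9.8
position: [0.444, -0.2138, 0.1367]
tool_rot: [[0.999, -0.049, -0.0], [-0.049, -0.999, 0.0], [-0.0, -0.0, -1.0]]
ft_force: [-0.1, -0.3, 0.3]
grip_width: 0.0847
gripper_force: 0.0
```

```bash
python3 - <<'E'
from h import *
tool(); a,C=tops("wrist","w5",.066,.079)
E
```

```text
t 9.8 p [ 0.444  -0.2138  0.1367] y-angle -92.81 w 0.0847 F [-0.1 -0.3  0.3] q [-40.  23.  93.   0.  63.  53.]
wrist [251.  64.] [146  62 212   4 452] [ 535.6 -215.5] [120.6   2.4] 87.1 0.077 [123. 106.  45.]
wrist [104.  83.] [ 86  74  34  20 479] [ 529.5 -128.5] [20.3 11.3] 89.4 0.075 [19. 18. 18.]
wrist [  6. 171.] [  0 116  19  92 896] [486.4 -52. ] [57.5  3.6] -3.8 0.0712 [27. 18. 12.]
wrist [109. 133.] [ 90 123  37  18 420] [ 501.3 -127.1] [20.9 10.8] 88.6 0.0753 [21. 20. 18.]
wrist [274. 216.] [ 153  148  196  158 8632] [ 431.4 -209.8] [118.2 113.1] 87.2 0.0749 [56. 39. 28.]
```

View pics/w5.png

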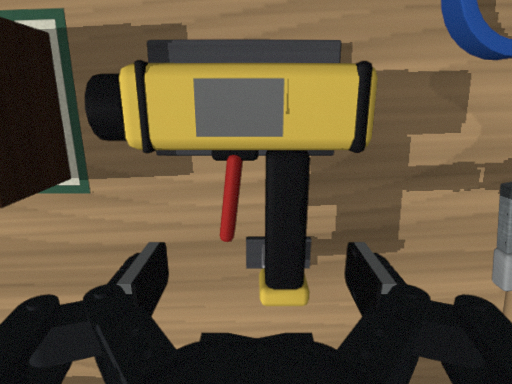

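The trigger (232,198) and grip (287,215) lie between the pads, and both sides are clear. Descend, centre, and squeeze.

>>> {"fn": "servo_tool", "kwargs": {"steps": [{"tx": 0, "ty": 0, "tz": -2.5, "yaw": 0, "claw": 8.5}, {"tx": 0, "ty": 0, "tz": -2.5, "yaw": 0, "claw": 8.5}, {"tx": 0, "ty": 0, "tz": -2.0, "yaw": 0, "claw": 8.5}, {"tx": 0, "ty": 0, "tz": -0.6, "yaw": 0, "claw": 8.5}, {"tx": 0, "ty": -0.4, "tz": 0, "yaw": 0, "claw": 8.0}, {"tx": 0, "ty": -0.5, "tz": 0, "yaw": 0, "claw": 7.5}, {"tx": 0, "ty": 0, "tz": 0, "yaw": 0, "claw": 7.0}, {"tx": 0, "ty": 0, "tz": 0, "yaw": 0, "claw": 6.5}, {"tx": 0, "ty": 0, "tz": 0, "yaw": 0, "claw": 6.0}, {"tx": 0, "ty": 0, "tz": 0, "yaw": 0, "claw": 5.5}, {"tx": 0, "ty": 0, "tz": 0, "yaw": 0, "claw": 5.0}, {"tx": 0, "ty": 0, "tz": 0, "yaw": 0, "claw": 4.5}, {"tx": 0, "ty": 0, "tz": 0, "yaw": 0, "claw": 4.0}, {"tx": 0, "ty": 0, "tz": 0, "yaw": 0, "claw": 4.0}, {"tx": 0, "ty": 0, "tz": 0, "yaw": 0, "claw": 4.0}, {"tx": 0, "ty": 0, "tz": 0, "yaw": 0, "claw": 4.0}], "newtons": 30}}

```text
time_s: 11.45
position: [0.4431, -0.225, 0.0613]
tool_rot: [[0.999, -0.049, -0.0], [-0.049, -0.999, -0.003], [-0.0, 0.003, -1.0]]
ft_force: [-8.0, -6.0, 10.6]
grip_width: 0.0453
gripper_force: 29.1
```

>>> {"fn": "servo_tool", "kwargs": {"steps": [{"tx": 0, "ty": 0, "tz": 0, "yaw": 0, "claw": 3.5}, {"tx": 0, "ty": 0, "tz": 0, "yaw": 0, "claw": 3.5}, {"tx": 0, "ty": 0, "tz": 0, "yaw": 0, "claw": 3.5}, {"tx": 0, "ty": 0, "tz": 0, "yaw": 0, "claw": 3.5}, {"tx": 0, "ty": 0, "tz": 0, "yaw": 0, "claw": 3.5}, {"tx": 0, "ty": 0, "tz": 0, "yaw": 0, "claw": 3.5}, {"tx": 0, "ty": 0, "tz": 0, "yaw": 0, "claw": 3.5}, {"tx": 0, "ty": 0, "tz": 0, "yaw": 0, "claw": 3.5}, {"tx": 0, "ty": 0, "tz": 0, "yaw": 0, "claw": 3.5}, {"tx": 0, "ty": 0, "tz": 0, "yaw": 0, "claw": 3.5}, {"tx": 0, "ty": 0, "tz": 0, "yaw": 0, "claw": 3.5}, {"tx": 0, "ty": 0, "tz": 0, "yaw": 0, "claw": 3.5}], "newtons": 50}}

```text
time_s: 12.65
position: [0.4431, -0.2252, 0.0614]
tool_rot: [[0.999, -0.049, -0.0], [-0.049, -0.999, -0.004], [-0.0, 0.004, -1.0]]
ft_force: [-7.8, -7.1, 12.6]
grip_width: 0.0446
gripper_force: 49.4
```

```bash
python3 - <<'E'
from h import *
tool()
a,d=env.get_image("wrist"); cv2.imwrite("pics/w6.png",a[:,:,::-1])
E
```

```text
t 12.65 p [ 0.4431 -0.2252  0.0614] y-angle -92.82 w 0.0446 F [-7.8 -7.1 12.6] q [-41.  30.  98.  -0.  52.  52.]
```

View pics/w6.png

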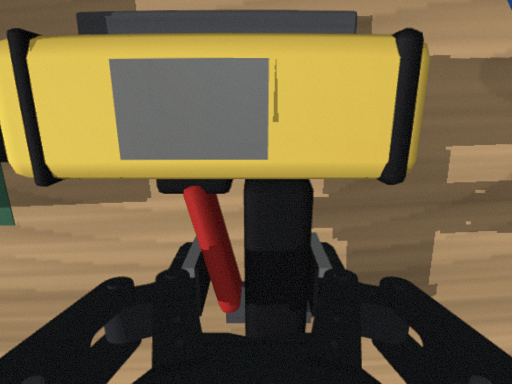

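The wrist view shows the trigger swung in, its tip at (230,300) close to the grip. The width is 44.6 mm under 50 N, so it is at its stop, and it has been held for over 1.2 s. Release and back off upwards.

>>> {"fn": "servo_tool", "kwargs": {"steps": [{"tx": 0, "ty": 0, "tz": 0, "yaw": 0, "claw": 3.5}, {"tx": 0, "ty": 0, "tz": 0, "yaw": 0, "claw": 5.0}, {"tx": 0, "ty": 0, "tz": 0, "yaw": 0, "claw": 6.0}, {"tx": 0, "ty": 0, "tz": 0, "yaw": 0, "claw": 7.0}, {"tx": 0, "ty": 0.4, "tz": 0, "yaw": 0, "claw": 8.5}, {"tx": 0, "ty": 0.5, "tz": 0, "yaw": 0, "claw": 8.5}, {"tx": 0, "ty": 0, "tz": 0, "yaw": 0, "claw": 8.5}, {"tx": 0, "ty": 0, "tz": 0, "yaw": 0, "claw": 8.5}, {"tx": 0, "ty": 0, "tz": 0, "yaw": 0, "claw": 8.5}, {"tx": 0, "ty": 0, "tz": 0, "yaw": 0, "claw": 8.5}, {"tx": 0, "ty": 0, "tz": 2, "yaw": 0, "claw": 8.5}, {"tx": 0, "ty": 0, "tz": 3, "yaw": 0, "claw": 8.5}, {"tx": 0, "ty": 0, "tz": 4, "yaw": 0, "claw": 8.5}, {"tx": 0, "ty": 0, "tz": 4, "yaw": 0, "claw": 8.5}, {"tx": -2, "ty": 3, "tz": 3, "yaw": 0, "claw": 8.5}, {"tx": -1, "ty": 3, "tz": 0, "yaw": 0, "claw": 8.5}, {"tx": 0, "ty": 0, "tz": 0, "yaw": 0, "claw": 8.5}, {"tx": 0, "ty": 0, "tz": 0, "yaw": 0, "claw": 8.5}, {"tx": 0, "ty": 0, "tz": 0, "yaw": 0, "claw": 8.5}]}}

```text
time_s: 14.6
position: [0.4137, -0.1552, 0.2199]
tool_rot: [[0.999, -0.051, -0.0], [-0.051, -0.999, 0.0], [-0.0, -0.0, -1.0]]
ft_force: [-0.4, 0.3, 0.3]
grip_width: 0.0849
gripper_force: 0.0
```

```bash
python3 - <<'E'
from h import *
tool(); a,C=tops("wrist","w7")
hsv=cv2.cvtColor(a,cv2.COLOR_RGB2HSV); H,S,V=[hsv[...,i] for i in range(3)]; X,Y,Z=[C[...,i] for i in range(3)]
t=((H<8)|(H>172))&(S>130)&(Z>.066)&(Z<.078)&(X>.41)&(X<.5)&(Y>-.25)&(Y<-.15)
print("trig",t.sum(),rect(C[t]))
E
```

```text
t 14.6 p [ 0.4137 -0.1552  0.2199] y-angle -92.91 w 0.0849 F [-0.4  0.3  0.3] q [-36.  13.  93.  -0.  74.  57.]
wrist [99. 69.] [  58    0   80  142 8977] [514.3 -28.6] [112.1  51.6] -2.8 0.0806 [63. 41. 27.]
wrist [316.  88.] [  204    29   208   191 17310] [ 456. -199.] [168.6 163. ] 87.6 0.0804 [115.  99.  55.]
trig 722 (array([ 459.1, -206.7]), array([63.9, 50.1]), -62.3)
```

```bash
python3 - <<'E'
from h import *
z=np.load("pics/w7.npz"); a=z["a"]; C=cloud(env.camera_model("wrist"),z["d"])
hsv=cv2.cvtColor(a,cv2.COLOR_RGB2HSV); H,S,V=[hsv[...,i] for i in range(3)]; X,Y,Z=[C[...,i] for i in range(3)]
t=((H<8)|(H>172))&(S>130)&(V>80)&(Z>.06)&(Z<.078)&(X>.41)&(X<.5)&(Y>-.25)&(Y<-.15)
k,l,st,_=cv2.connectedComponentsWithStats(t.astype(np.uint8)); i=1+st[1:,4].argmax()
print(st[i],rect(C[l==i])); tops("top","t7")
E
```

```text
[290 101  20  68 754] (array([ 453.2, -196.3]), array([60. ,  8.8]), -9.8)
top [138. 122.] [125 107  28  32 422] [756.2 392.5] [122.9  49.9] 35.9 0.0783 [78. 53. 40.]
top [ 51. 176.] [  8 131  94  94 981] [550.2 678.9] [341.1 307.2] -0.2 0.0819 [113.  97.  75.]
top [252. 184.] [245 168  16  34 450] [518.9 -30.9] [120.2  50. ] -3.4 0.0791 [87. 62. 47.]
top [155. 218.] [137 208  36  20 478] [399.7 319.2] [120.3  50.1] -79.2 0.0786 [203. 189. 158.]
```

The trigger is back at its rest angle (-9.8°, against -9.1° to -9.5° before), and the walnut hasn't moved from the mark. Handing in.

```bash
python3 -c "
from rig import env
print(env.close_job())"
```

```text
the job is handed in; nothing more can be done
None
```

The job is handed in, verdict not shown: the walnut stands within about 3 mm of the mark's centre and square to the lens, and the trigger was held fully in for over 1.2 s and sprang back out.

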